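# Clamp a flask on the shaker with its turnbuckle

### The job

Stand the small conical flask upright on the shaker's platform between the two clamp bars and let go of it. Then turn the turnbuckle's hexagonal sleeve, regrasping as often as needed, until both bars hold the flask firmly, which you feel as a clear extra resistance to turning, without forcing it on (the glass must not be crushed). Leave everything else on the table where it is.

Things in the scene. Friction and masses are not known exactly. Their poses are not given: they have to be found in the camera images.
- shaker: White lab shaker, fixed, 270 (x) by 300 (y) mm, low control panel on its -y side (towards the robot). Origin on the table under its middle, z up, yaw varies about -pi/2 (its x points to the robot's right); below, x, y mean this frame. Platform top 62 mm above the table. The turnbuckle is at x = -85, axis along y. Two clamp bars lie along x, either side of y = 0; flask's space: about x = 55, y = 0.
- sleeve_mid (a point): Middle of the turnbuckle's steel sleeve, on its axis, 120 mm above the table (58 above the platform). Hexagon 30 mm across flats, 50 long along y, then round 24 mm ends to brackets that begin 49 mm either side of the middle (tops 16 mm above the axis). Brass threaded rods lead to the bars. The frame turns with the sleeve: y along the axis, x normal to a pair of flats.
- sleeve (a joint): Sleeve angle (rad) about the shaker's +y; a pair of flats is upright, facing +-x, at 0 and each multiple of pi/3. Increasing (top moves to +x, towards the flask's space) tightens: each bar draws in 4 mm per rad. Stays where left: friction about 0.25 Nm, plus 0.008 Nm per newton of clamping force. Starts at 0.2 to 0.8; end stop 6.2.
- bar_left: Aluminium clamp bar on the +y side, 120 mm long along x, 4 to 48 mm above the platform; a black rubber face (110 by 34 mm) towards the flask. Origin x = 55 mm, 26 mm above the platform, at y = 48 mm at sleeve angle 0. The face stands 0 to 5 mm further in than this origin, as the last user set it: not measured. It is sprung, 15 N per mm, stop after 5 mm. Its arm leads out and to -x, to the rod.
- bar_right: Clamp bar on the -y side, mirror image of bar_left (y = -48 mm at sleeve angle 0); its face is set 0 to 5 mm in on its own. The faces are thus 86 to 96 mm apart at angle 0, less 8 mm per rad, and meet the flask somewhere between sleeve angles 2.0 and 3.25: only feeling or looking tells where. A clamping force of 10 to 30 N holds the flask well; over 40 N crushes it.
- flask: The small conical glass flask, loose, 116 mm tall, base diameter 70 mm (straight for the lowest 24 mm), narrowing to a neck, with a round red screw cap 36 mm wide and 30 mm high on top. About 0.15 kg. Origin on its axis half-way up, 58 mm above its underside; the cap's middle is 43 mm above the origin. Starts on the table, right of the shaker as the robot sees it.
- big_flask: Bystander: larger conical flask, 170 mm tall, base 100 mm, same kind of red cap. Origin half-way up.
- media_bottle: Bystander: straight glass bottle with red cap, 72 mm diameter, 150 mm tall. Origin at the underside.
- beaker: Bystander: empty glass beaker, 80 mm wide, 95 mm tall. Origin at the underside.
- tube_rack: Bystander: white tray rack, 70 by 160 by 45 mm, left of the shaker. Origin at the underside.
- spatula: Bystander: flat steel lab spatula 210 mm long lying on the table. Origin at its underside.
- weight: Bystander: brass weight, 36 mm diameter, 45 mm tall, standing on the platform near its edge outside the bars. Origin at the underside.

How it is judged:
By the outcome, as a careful person would: the job done as asked, in the order asked, and still so for the second after the job is handed in, with the robot touching nothing.
It also fails if it takes over 72 s, if anything falls off the work surface, if the arm or the gripper's body presses on something with over 40 N, if the wrist force passes 120 N, or if a joint passes its speed limit or range.

### The arm

A 6-joint arm with a two-finger parallel gripper is mounted at the origin on the work surface. World frame = base frame: x ahead of the robot, y to its left, z up, the work surface at z = 0. Lengths are in mm, angles in rad, forces in N, time in s.
With the tool pointing down it reaches from about 300 to 775 mm from the base axis. Payload 14.6 kg.
Tool frame: the origin (TCP) lies between the finger pads; the fingertips stand 11 mm ahead of it and the grasp point (between the pads) lies 8 mm behind it; z points along the fingers, y is the line along which they close (so a half turn about z gives the same grasp; the last joint's range is limited). The gripper opens to 94 mm and grips with 3 to 60 N. Pads are 16 mm wide; open, the fingers measure 119 mm over their backs; the gripper's body (75 mm by 177 mm) begins 78 mm behind the grasp point.
Start: joints at [-1.362, 0.3, 1.521, -0, 1.321, -0.067], TCP at [149.767, -529.206, 216.446] pointing down, gripper open.
Joint ranges: [-3.03, 3.03], [-0.79, 2.21], [0.23, 2.52], [-1.04, 4.18], [0, 3.07], [-2.55, 2.55]. Speed limits (rad/s): [2.22, 2.22, 2.57, 3.14, 3.14, 3.14].

### API

Orientations are given as [roll, pitch, yaw] about the fixed x, y, z axes, in that order (R = Rz(yaw) Ry(pitch) Rx(roll)).
In Python, from cell import manip gives the robot as it stands. The module is installed in compiled form; this text tells all that it offers.
- The arm moves only by the tool arm_command, never from a script. Its argument "rows" is one flat list of numbers, 5 for each row, row after row: the shift along the world's x, y, z in mm, then the turn about the world's z in degrees, then the finger opening in mm, from 0 to 94. In form: [dx, dy, dz, twist, jaw, dx, dy, dz, twist, jaw, ...]. A call has 1 to 5 rows; each row shifts and turns the commanded pose from where the row before left it; what a row does not reach is not made up. A row lasts 1/8 s, in which the tool goes at most 62.5 mm and 10.7 degrees, less where a joint would pass 70% of its speed; a pose out of reach is approached as far as the arm can. A call is refused whole if a number of a shift passes 62.5 or a number of a turn 10.7, either way. A call with a gripper value outside its range is refused whole. The fingers move at their own pace and stop on an object; "newtons" is the grip in N (left out, the last holds). Time passes only in rows, so rows that do not move let the fingers close. It gives the time, the measured TCP pose, the force and the opening at its end, in the units of the state.
- manip.read_state(): the state, without advancing time (a new reading comes with each control period).
- manip.camera(name): name is "scene" or "top" or "wrist"; returns a dict with "image" (400x640x3 uint8, blue, green, red), "z_map" (400x640 float32, mm along the optical axis (not along the pixel's ray), 0 where there is no reading), "fx", "fy", "cx", "cy" (pixels), "pose" (4x4, takes a point from camera to world coordinates). Camera axes: x right, y down, z forward; pixel columns grow to the right and rows downward; lengths in mm; the calibration is good to about 2 mm. A picture is of the moment at which its call begins.
- manip.sign_off(): hands the job in, once; it reports no verdict.
The state is a dict: "clock": time; "joints": joint angles; "qd": joint speeds; "effort": joint torques, N m; "eef_pos": TCP position; "eef_rot": TCP orientation; "wrist_force": force on the tool from outside, world axes, zero at the start; "moment": the same for the moment, N m; "finger_gap": finger opening in mm.
Only numpy, scipy, OpenCV 4.12 (cv2) and the standard library are available. Lean on these libraries where they do the work, as an engineer would, in place of code of your own. Each camera call takes 0.05 s, during which the arm holds its last target. There are 200 camera calls.

## Working session

There is one attempt and no reset: what is moved stays moved. The work goes in short steps, Python scripts to look and compute and a tool call to move; the robot and the scene stay as the last step left them, time stands still between calls to the robot, and variables do not carry over. Pictures are saved under pics/ and viewed, on a budget of 10 in all, crops included, one or two more only if the job needs it, and the job is handed in when it is done.

Besides the shell and the picture viewer there is one more tool, called in YAML: its name, and indented under it one key for each argument. arm_command: Moves the arm, as the interface text tells. Its arguments: {"type":"object","properties":{"rows":{"type":"array","items":{"type":"number"}},"newtons":{"type":"number"}},"required":["rows"]}

```bash
mkdir -p pics; cat > h.py <<'E'
import numpy as np, cv2
from cell import manip
def cam(n,save=None):
    c=manip.camera(n)
    if save: cv2.imwrite('pics/'+save,c['image'])
    return c
def pts(c):
    v,u=np.mgrid[0:400,0:640]; z=c['z_map']
    P=np.stack([(u-c['cx'])/c['fx']*z,(v-c['cy'])/c['fy']*z,z],-1)
    return P@c['pose'][:3,:3].T+c['pose'][:3,3]
def ray(c,u,v,h):
    d=c['pose'][:3,:3]@np.array([(u-c['cx'])/c['fx'],(v-c['cy'])/c['fy'],1]); o=c['pose'][:3,3]
    return o+d*(h-o[2])/d[2]
def proj(c,p):
    q=c['pose'][:3,:3].T@(np.array(p)-c['pose'][:3,3]); return np.array([q[0]/q[2]*c['fx']+c['cx'],q[1]/q[2]*c['fy']+c['cy']])
E
python3 - <<'E'
from h import *
np.set_printoptions(precision=3,suppress=True)
for n in('scene','top'):
    c=cam(n,n+'0.png'); print(n,c['fx'],c['cx'],c['cy'],c['pose'])
    P=pts(c); np.savez(n+'0.npz',P=P,**{k:c[k] for k in c})
    im=c['image'].astype(int); m=((im[...,2]>110)&(im[...,1]<70)&(im[...,0]<70)).astype('uint8')
    k,l,s,ce=cv2.connectedComponentsWithStats(m)
    for i in range(1,k):
        if s[i,4]>30: q=P[l==i]; print(s[i],ce[i],np.median(q,0),np.percentile(q[:,2],95))
print(manip.read_state())
E
```

```text
scene 490.7440055728358 321.55216843030723 201.4098483937043 [[  -0.032    0.835   -0.549 1265.346]
 [   0.999    0.025   -0.022   37.827]
 [  -0.005   -0.55    -0.835 1159.299]
 [   0.       0.       0.       1.   ]]
[201 169  14  16 164] [207.713 176.226] [ 507.609 -293.27   114.707] 118.57736482608297
[124 210  14  13 124] [130.476 215.677] [ 656.137 -449.793  149.484] 153.18970217845174
[182 241  18  19 255] [190.153 250.027] [ 755.379 -282.171  169.256] 173.46950517797123
top 475.7931705835229 314.92244072396096 199.07439775239502 [[  -0.019   -0.998    0.06   449.913]
 [  -1.       0.02     0.014   -9.89 ]
 [  -0.015   -0.06    -0.998 1719.645]
 [   0.       0.       0.       1.   ]]
[399 130  11  12 103] [404.068 135.33 ] [ 747.149 -284.32   168.489] 175.27160941503988
[451 160   9   9  66] [454.848 163.939] [ 651.618 -452.573  149.335] 153.84896262354903
[402 207  10  10  78] [406.513 211.513] [ 498.563 -293.644  115.012] 121.47508597478266
{'clock': 0.1, 'joints': array([-1.362,  0.3  ,  1.521, -0.   ,  1.321, -0.067]), 'qd': array([ 0.001,  0.001, -0.001, -0.001,  0.001, -0.001]), 'effort': array([  0.   , -53.264, -35.328,   0.071,   0.023,  -0.   ]), 'eef_pos': array([ 149.739, -528.993,  215.97 ]), 'eef_rot': array([-3.141, -0.   ,  0.276]), 'wrist_force': array([ 0.878, -0.05 , -0.407]), 'moment': array([-0.028,  0.039,  0.045]), 'finger_gap': 94.09032142321543}
```

View pics/top0.png

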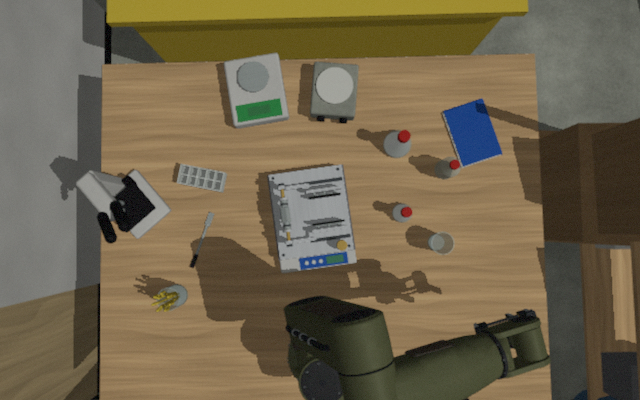

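View pics/scene0.png

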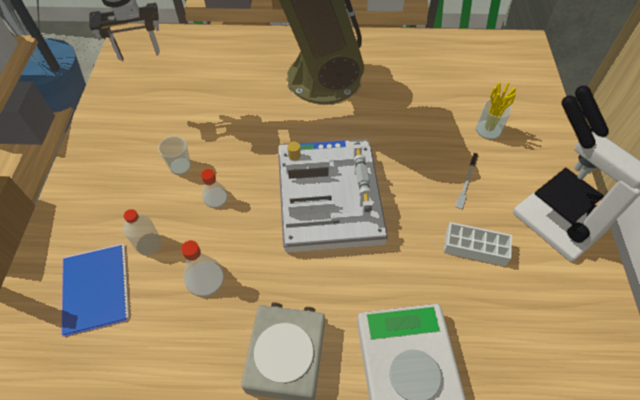

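The top view shows the shaker around (313,215), with its panel towards the robot, the turnbuckle on its left and the bars at rows 190 and 222. The small flask's cap is at (406,211). The scene view agrees, with the cap at (208,176) and the turnbuckle at about (363,180).

```bash
python3 - <<'E'
from h import *
np.set_printoptions(precision=1,suppress=True)
L={n:dict(np.load(n+'0.npz')) for n in('top','scene')}
for n in L: 
    c=L[n]; u,v={'top':(406.5,211.5),'scene':(207.7,176.5)}[n]
    print('cap ray',n,[ray(c,u,v,h)[:2] for h in(101,108)])
    P=c['P']; x,y,z=P[...,0],P[...,1],P[...,2]
    reg=(x>300)&(x<680)&(y>-230)&(y<200)
    # outline of everything above 40
    m=(reg&(z>35)).astype('uint8'); k,l,s,ce=cv2.connectedComponentsWithStats(m)
    i=1+np.argmax(s[1:,4]); q=P[(l==i)]
    print('all',cv2.minAreaRect(q[:,:2].astype('float32')),len(q))
    pl=(l==i)&(abs(z-62)<7); q=P[pl]; print('plat',cv2.minAreaRect(q[:,:2].astype('float32')),np.median(q[:,2]),len(q))
    hi=((l==i)&(z>92)).astype('uint8'); k,l2,s,ce=cv2.connectedComponentsWithStats(hi)
    for i in range(1,k):
        if s[i,4]>15:
            q=P[l2==i]; print('hi',s[i],ce[i],cv2.minAreaRect(q[:,:2].astype('float32')),np.percentile(q[:,2],[50,95]))
print(np.histogram(L['top']['P'][170:265,275:350,2],bins=range(0,180,8)))
E
```

```text
cap ray top [array([ 499. , -296.8]), array([ 498.8, -295.6])]
all ((481.7216796875, 29.087921142578125), (348.31072998046875, 272.7621765136719), 7.026426315307617) 7194
plat ((505.1173095703125, 33.28605651855469), (300.1406555175781, 263.6759033203125), 6.891143798828125) 61.276544142551984 4730
hi [278 184  15  63 440] [284.6 214.9] ((494.8523254394531, 115.8603286743164), (212.45933532714844, 32.63767623901367), 7.535617828369141) [129.7 138. ]
hi [306 186  35  13 222] [323.1 192.1] ((518.4375610351562, -22.052322387695312), (133.2818603515625, 117.11576843261719), 6.689830303192139) [105.  114.2]
hi [311 220  36  13 207] [328.2 226.3] ((454.7122802734375, -30.056148529052734), (30.17778778076172, 119.56959533691406), 7.012852191925049) [105.5 113. ]
hi [336 241  11  10  88] [341.1 245.3] ((417.7191162109375, -52.81669616699219), (101.87808990478516, 33.72626876831055), 34.81393051147461) [106.2 111.8]
cap ray scene [array([ 498.8, -296.6]), array([ 503.9, -294.4])]
all ((486.9375915527344, 27.667449951171875), (350.63336181640625, 272.6791687011719), 6.950584888458252) 10022
pl
[... 330 characters left out ...]
4638671875, 114.16854858398438), (218.26388549804688, 33.114646911621094), 7.337442874908447) [128.8 136.6]
hi [285 159  45  17 499] [307.7 166.1] ((458.2923278808594, -31.579090118408203), (35.000343322753906, 119.26256561279297), 7.694403648376465) [103.8 111.6]
hi [288 195  47  16 544] [310.6 202.8] ((573.0850219726562, -17.562320709228516), (34.56563186645508, 119.44771575927734), 7.063188552856445) [103.9 112.1]
(array([  94,   10,    0,  100,  420,  214,  508, 3203, 1134,   90,  167,
         72,  182,  268,   64,  139,  215,   51,    1,    0,    0,    0]), array([  0,   8,  16,  24,  32,  40,  48,  56,  64,  72,  80,  88,  96,
       104, 112, 120, 128, 136, 144, 152, 160, 168, 176]))
```

```bash
python3 - <<'E'
import cv2
a=cv2.imread('pics/top0.png')[155:280,260:360]; b=cv2.imread('pics/scene0.png')[130:260,270:395]
f=lambda i:cv2.resize(i,(400,500),interpolation=cv2.INTER_CUBIC)
cv2.imwrite('pics/crop.png',cv2.hconcat([f(a),f(b)]))
E
```

```text
(no output)
```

View pics/crop.png

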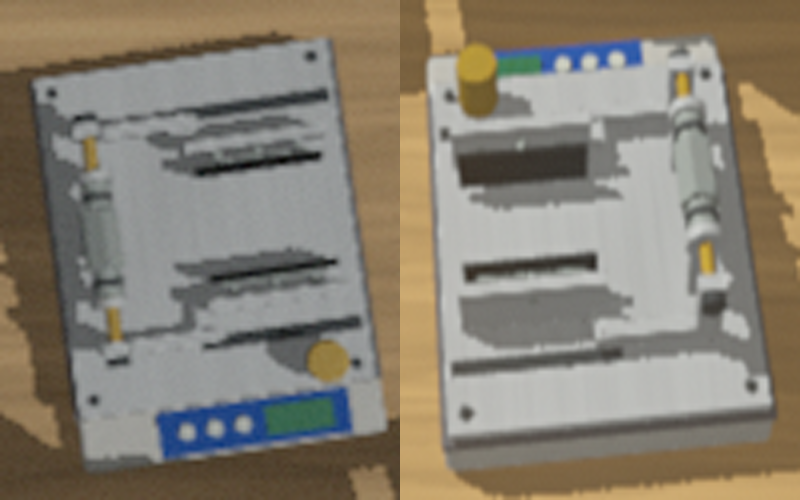

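arm_command:
  rows: [40, 27, 0, -1, 60, 40, 27, 0, -1, 60, 40, 27, 0, -1, 60, 40, 27, 0, -1, 60, 40, 27, 0, -1, 60]

```text
clock: 0.72
eef_pos: [350.9, -393.1, 216.3]
eef_rot: [-3.141, 0.0, 0.188]
wrist_force: [0.7, -0.9, 0.2]
finger_gap: 59.8
```

arm_command:
  rows: [40, 27, 0, -1, 60, 40, 27, 0, -1, 60, 40, 27, 0, -1, 60, 29, 16, 0, -0.8, 60, 0, 0, 0, 0, 60]

```text
clock: 1.35
eef_pos: [499.9, -295.9, 215.7]
eef_rot: [-3.141, 0.001, 0.125]
wrist_force: [-1.1, -0.7, 0.5]
finger_gap: 60.0
```

```bash
python3 - <<'E'
from h import *
np.set_printoptions(precision=2,suppress=True)
c=cam('wrist','w1.png'); P=pts(c); print(c['fx'],c['pose'])
im=c['image'].astype(int); m=((im[...,2]>110)&(im[...,1]<70)&(im[...,0]<70)).astype('uint8')
k,l,s,ce=cv2.connectedComponentsWithStats(m)
for i in range(1,k):
    if s[i,4]>100:
        q=P[l==i]; t=q[q[:,2]>111]; print(s[i],ce[i],np.median(q,0),len(t),cv2.minEnclosingCircle(t[:,:2].astype('float32')) if len(t) else '')
st=manip.read_state(); print(st['clock'],st['eef_pos'],st['eef_rot'],st['finger_gap'])
E
```

```text
354.231732376406 [[   0.12   -0.96   -0.24  570.16]
 [  -0.99   -0.12   -0.03 -286.62]
 [   0.      0.24   -0.97  383.78]
 [   0.      0.      0.      1.  ]]
[ 582    0   52   31 1254] [605.55  12.57] [ 646.62 -451.67  150.18] 1254 ((613.0093383789062, -376.98529052734375), 100.01187133789062)
[ 294  179   44   42 1463] [316.07 199.49] [ 500.53 -293.65  115.79] 1462 ((526.5026245117188, -289.186279296875), 43.72867965698242)
1.4 [ 498.88 -296.77  215.86] [-3.14  0.    0.12] 59.82755314789456
```

View pics/w1.png

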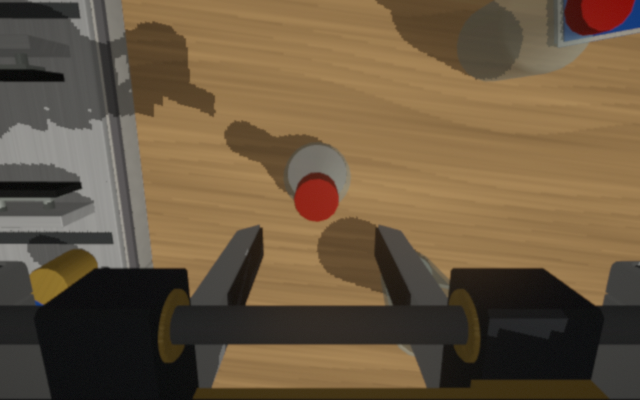

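The wrist view shows the cap at (316,199), laterally centred between the fingers at columns 263 and 375. I'm descending and gripping.

arm_command:
  rows: [1, 2, -40, 0, 60, 0, 0, -40, 0, 60, 0, 0, -42, 0, 60, 0, 0, 0, 0, 60, 0, 0, 0, 0, 30]
  newtons: 25

```text
clock: 2.02
eef_pos: [499.9, -296.1, 96.3]
eef_rot: [3.14, -0.001, 0.122]
wrist_force: [0.0, 0.1, -0.1]
finger_gap: 53.3
```

arm_command:
  rows: [0, 0, 0, 0, 30, 0, 0, 0, 0, 30, 0, 0, 0, 0, 30]

```text
clock: 2.4
eef_pos: [500.3, -295.5, 95.7]
eef_rot: [3.14, -0.002, 0.122]
wrist_force: [0.7, 1.8, 6.6]
finger_gap: 35.6
```

arm_command:
  rows: [0, 0, 20, 0, 30, 0, 0, 50, 0, 30, 0, 10, 50, 0, 30, 3, 50, 12, 0, 30, 3, 50, 0, 0, 30]

```text
clock: 3.02
eef_pos: [505.9, -184.2, 227.9]
eef_rot: [3.14, -0.002, 0.121]
wrist_force: [0.2, -0.0, -1.0]
finger_gap: 35.7
```

arm_command:
  rows: [3, 50, 0, 0, 30, 2, 50, 0, 0, 30, 2, 41, 0, 0, 30, 0, 20, 0, 0, 30, 0, 0, 0, 0, 30]

```text
clock: 3.65
eef_pos: [512.7, -23.2, 226.6]
eef_rot: [3.142, -0.0, 0.124]
wrist_force: [-0.1, 0.2, -0.7]
finger_gap: 35.7
```

```bash
python3 - <<'E'
from h import *
np.set_printoptions(precision=1,suppress=True)
c=cam('wrist','w2.png'); np.savez('w2.npz',P=pts(c),**c)
c=cam('top'); P=pts(c); np.savez('top2.npz',P=P,**c)
st=manip.read_state(); print(st['clock'],st['eef_pos'],st['eef_rot'],st['finger_gap'],st['wrist_force'])
E
```

```text
3.75 [512.7 -24.6 226.5] [ 3.1 -0.   0.1] 35.540688127704065 [ 0.  -0.7 -1.4]
```

View pics/w2.png

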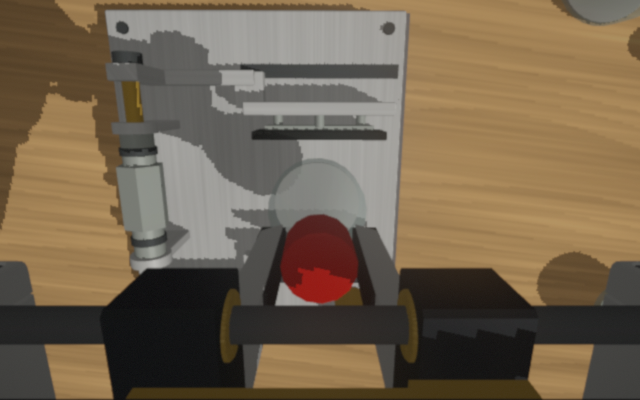

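The wrist view shows the flask hanging upright in the grip. The far bar's rubber strip is at rows 131–139, and the sleeve is at about (143,195).

```bash
cat >> h.py <<'E'
O=np.array([507.,31.]); T=np.deg2rad(7.0)
def sh(P):  # world -> shaker frame
    d=P[...,:2]-O; X=np.array([np.sin(T),-np.cos(T)]); Y=np.array([np.cos(T),np.sin(T)])
    return np.stack([d@X,d@Y,P[...,2]],-1)
E
python3 - <<'E'
from h import *
np.set_printoptions(precision=1,suppress=True)
for n in('top0','scene0','w2'):
    c=dict(np.load(n+'.npz')); S=sh(c['P']); im=c['image'].astype(int).max(2)
    x,y,z=S[...,0],S[...,1],S[...,2]
    print(n,'platform',[np.percentile(v[(abs(z-62)<3)&(abs(x)<150)&(abs(y)<170)],[.3,99.7]) for v in(x,y)])
    t=(abs(x+85)<30)&(abs(y)<22)&(z>125)&(z<142); print(' sleeve x',np.percentile(x[t],[2,50,98]) if t.any() else '',np.percentile(z[t],[50,98]) if t.any() else '')
    t=(abs(x+85)<25)&(abs(y)<110)&(z>125)&(z<142); print(' tb y',np.percentile(y[t],[1,99]) if t.any() else '')
    for sgn in(1,-1):
        for lo,hi,nm in((107,114,'bar top'),(75,107,'mid')):
            t=(x>5)&(x<105)&(sgn*y>25)&(sgn*y<75)&(z>lo)&(z<hi)
            if t.sum()>5:
                d=t&(im<60)
                print(' ',sgn,nm,t.sum(),np.percentile(y[t],[2,20,50,80,98]),'dark',d.sum(),np.percentile(y[d],[2,10,50,90,98]) if d.any() else '', np.percentile(x[d],[2,98]) if d.any() else '')
# top edge of rubber rays in w2 at z=105
c=dict(np.load('w2.npz'))
for u,v in((319,131),(319,139),(319,115),(319,102),(122,27),(388,27)):
    print(u,v,[sh(ray(c,u,v,h)) for h in(105,110,62)])
E
```

```text
top0 platform [array([-129.8,  128.5]), array([-150.5,  146.8])]
 sleeve x [-98.1 -84.9 -70.7] [133.1 140.3]
 tb y [-105.2   99.9]
  1 bar top 67 [42.  50.5 65.6 69.2 71.3] dark 10 [43.  43.3 45.8 47.3 47.6] [  9.9 102. ]
  1 mid 152 [41.3 44.2 50.7 61.8 70.6] dark 44 [43.2 43.9 46.4 49.5 50.2] [  9.6 100.6]
  -1 bar top 65 [-74.2 -71.6 -67.2 -50.5 -44.9] dark 12 [-48.5 -48.  -46.3 -44.8 -44.4] [14.2 93.9]
  -1 mid 124 [-73.7 -67.9 -54.2 -48.1 -44.5] dark 26 [-48.1 -47.8 -46.1 -44.5 -44.2] [ 11.  100.3]
scene0 platform [array([-127.9,  130.5]), array([-147.2,  152.1])]
 sleeve x [-96.5 -81.4 -67.8] [133.4 138.4]
 tb y [-103.7  106. ]
  1 bar top 136 [46.8 65.5 69.1 72.7 74.9] dark 3 [50.3 50.6 51.8 52.5 52.6] [ 6.  23.2]
  1 mid 424 [45.1 49.8 70.8 73.9 74.9] dark 46 [46.5 48.2 49.9 51.2 52.2] [  5.3 101.5]
  -1 bar top 133 [-72.1 -69.  -65.2 -60.5 -40.6] dark 1 [-40. -40. -40. -40. -40.] [20.6 20.6]
  -1 mid 471 [-66.2 -62.2 -44.5 -41.3 -39. ] dark 173 [-45.2 -44.1 -41.9 -39.9 -38.9] [  7.  102.2]
w2 platform [array([-128.1,  128.6]), array([-128.1,  150.7])]
 sleeve x [-97.3 -80.6 -69.9] [132.9 136.6]
 tb y [-53.9 106.7]
  1 bar top 1656 [64.7 66.3 69.3 72.3 73.9] dark 1 [45.9 45.9 45.9 45.9 45.9] [12. 12.]
  1 mid 2065 [44.9 47.3 51.2 55.  62.9] dark 1053 [44.9 45.7 48.8 51.3 51.5] [  6.7 102.3]
319 131 [array([ 54.6,  51.3, 105. ]), array([ 54.6,  51.6, 110. ]), array([54.8, 48.6, 62. ])]
319 139 [array([ 54.6,  44.9, 105. ]), array([ 54.6,  45.4, 110. ]), array([54.8, 41.2, 62. ])]
319 115 [array([ 54.6,  63.9, 105. ]), array([ 54.6,  64. , 110. ]), array([54.7, 63. , 62. ])]
319 102 [array([ 54.6,  73.9, 105. ]), array([ 54.6,  73.9, 110. ]), array([54.7, 74.5, 62. ])]
122 27 [array([-93.8, 128.3, 105. ]), array([-91.3, 127.3, 110. ]), array([-115.7,  136.9,   62. ])]
388 27 [array([106.5, 128.7, 105. ]), array([105.6, 127.7, 110. ]), array([114.3, 137.4,  62. ])]
```

arm_command:
  rows: [1, 1, -30, 0, 30, 0, 0, -30, 0, 30, 0, 0, -5, 0, 30, 0, 0, -2, 0, 30, 0, 0, 0, 0, 30]

```text
clock: 4.38
eef_pos: [514.2, -23.5, 160.4]
eef_rot: [3.141, -0.001, 0.122]
wrist_force: [-0.3, -0.8, -0.9]
finger_gap: 35.5
```

arm_command:
  rows: [0, 0, -1, 0, 30, 0, 0, 0, 0, 30]

```text
clock: 4.62
eef_pos: [513.9, -23.2, 158.8]
eef_rot: [3.141, -0.0, 0.122]
wrist_force: [-0.3, -0.2, -2.0]
finger_gap: 35.5
```

arm_command:
  rows: [0, 0, -1, 0, 30, 0, 0, 0, 0, 30]

```text
clock: 4.88
eef_pos: [513.9, -23.2, 157.8]
eef_rot: [3.142, -0.001, 0.122]
wrist_force: [0.0, 0.8, 3.1]
finger_gap: 36.1
```

arm_command:
  rows: [0, 0, 0, 0, 60, 0, 0, 0, 0, 60, 0, 0, 20, 0, 60, 0, 0, 40, 0, 60, -20, 30, 12, 0, 60]

```text
clock: 5.5
eef_pos: [494.6, 6.2, 231.4]
eef_rot: [3.141, -0.003, 0.12]
wrist_force: [-0.1, -0.3, -1.5]
finger_gap: 60.1
```

arm_command:
  rows: [-30, 40, 0, 0, 60, -30, 40, 0, 0, 60, -18, 20, 0, 0, 60, 0, 0, 0, 0, 60]

```text
clock: 6.0
eef_pos: [415.1, 107.7, 229.7]
eef_rot: [-3.142, -0.001, 0.124]
wrist_force: [0.8, 1.3, 0.1]
finger_gap: 60.3
```

```bash
python3 - <<'E'
from h import *
np.set_printoptions(precision=1,suppress=True)
c=cam('wrist','w3.png'); np.savez('w3.npz',P=pts(c),**c)
st=manip.read_state(); print(st['clock'],st['eef_pos'],st['eef_rot'],st['finger_gap'],st['wrist_force'])
P=pts(c);S=sh(P);x,y,z=np.moveaxis(S,-1,0); im=c['image'].astype(int)
m=(im[...,2]>100)&(im[...,1]<70)&(z>140)&(x>20)&(x<90); print('cap',[ (a[m].min(),np.median(a[m]),a[m].max()) for a in(x,y,z)] if m.any() else 0)
# sleeve cross-section
t=(abs(y)<12)&(abs(x+84)<25)&(z>105)&(z<145)
q=S[t]; 
for a in np.arange(-104,-64,2):
    r=q[(q[:,0]>=a)&(q[:,0]<a+2),2]
    if len(r)>3: print(a+1,np.median(r).round(1),len(r))
E
```

```text
6.05 [415.8 107.  229.7] [ 3.1 -0.   0.1] 59.927280347127855 [ 0.8 -1.1  0.6]
cap [(np.float64(34.43480298290814), np.float64(52.18828024754264), np.float64(70.16563776874258)), (np.float64(-17.459027573807933), np.float64(-0.1449651876140784), np.float64(16.75658762443778)), (np.float64(164.00392385007981), np.float64(178.08166784946673), np.float64(180.57430319930958))]
-101 120.2 66
-99 127.9 95
-97 132.3 76
-95 132.8 104
-93 133.4 103
-91 133.8 104
-89 134.5 94
-87 134.9 81
-85 135.4 105
-83 136.1 105
-81 136.0 104
-79 134.1 82
-77 132.6 93
-75 130.6 99
-73 128.6 75
-71 126.5 96
-69 125.0 35
```

View pics/w3.png

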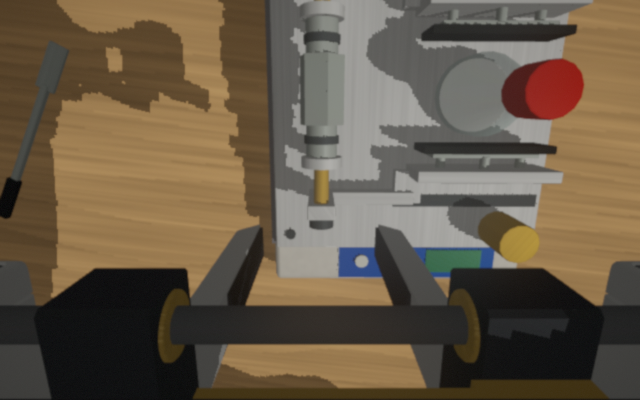

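The wrist view shows the flask standing between the two rubber strips (rows about 33 and 149), upright and clear of both. The sleeve profile gives an angle of about 0.26 rad. Next I'll measure the distance between the faces.

```bash
cat > gap.py <<'E'
from h import *
np.set_printoptions(precision=1,suppress=True)
def edges(c,cols):
    g=c['image'].astype(int).max(2); z=c['z_map']; S=sh(pts(c)); res=[]
    for u in cols:
        col=g[:,u]; s=S[:,u]
        f=[v for v in range(400) if col[v]<48 and 25<s[v,1]<60 and 5<s[v,0]<108 and 66<s[v,2]<110]
        n=[v for v in range(400) if col[v]<48 and -60<s[v,1]<-25 and 5<s[v,0]<108 and 66<s[v,2]<110]
        r=[u]
        if len(f)>2: r+=[max(f)-min(f),sh(ray(c,u,max(f)+.5,71))[1],sh(ray(c,u,min(f)-.5,105))[1]]
        if len(n)>2: r+=['near',max(n)-min(n),sh(ray(c,u,min(n)-.5,105))[1],sh(ray(c,u,max(n)+.5,105))[1]]
        res.append(r)
    return res
E
python3 - <<'E'
from gap import *
c=dict(np.load('w3.npz'))
for r in edges(c,range(430,570,10)): print([round(float(q),1) if q!='near' else q for q in r])
print(c['image'][15:50,500].max(1),c['image'][138:160,480].max(1))
E
```

```text
[430.0]
[440.0, 13.0, 45.7, 49.6, 'near', 6.0, -38.8, -44.6]
[450.0, 14.0, 45.7, 50.4, 'near', 8.0, -38.8, -46.2]
[460.0, 14.0, 45.7, 50.4, 'near', 8.0, -38.8, -46.2]
[470.0, 13.0, 45.7, 49.7, 'near', 9.0, -38.8, -47.0]
[480.0, 14.0, 45.7, 50.4, 'near', 9.0, -38.8, -47.0]
[490.0, 14.0, 45.8, 50.4, 'near', 9.0, -38.8, -47.0]
[500.0, 13.0, 45.8, 49.7, 'near', 9.0, -38.8, -47.0]
[510.0, 14.0, 45.8, 50.5, 'near', 9.0, -38.8, -47.0]
[520.0, 14.0, 45.8, 50.5, 'near', 8.0, -39.6, -47.0]
[530.0, 14.0, 45.8, 50.5, 'near', 8.0, -39.6, -47.0]
[540.0, 14.0, 45.8, 50.5, 'near', 7.0, -40.4, -46.9]
[550.0, 14.0, 45.9, 50.5, 'near', 5.0, -42.0, -46.9]
[560.0, 10.0, 48.3, 49.8]
[ 94  97  98  99 102 103 110 117 100  68  48  44  45  44  44  44  43  44
  42  41  38  39  39  39  40  57 103 143 154 156 156 157 158 157 157] [ 96  97  97  89  65  46  41  39  43  45  45  45  46  46  46  61 101 134
 143 136 107  84]
```

arm_command:
  rows: [40, 7, 0, 0, 40, 40, 7, -24, 0, 40, 0, 0, -25, 0, 40, 0, 0, -25, 0, 40, 0, 0, 0, 0, 40]
  newtons: 60

```text
clock: 6.68
eef_pos: [495.6, 119.8, 153.8]
eef_rot: [3.141, 0.004, 0.121]
wrist_force: [-0.2, 0.2, 0.3]
finger_gap: 39.9
```

arm_command:
  rows: [0, 0, -12, 0, 40, 0, 0, 0, 0, 40]

```text
clock: 6.92
eef_pos: [495.8, 120.6, 143.3]
eef_rot: [3.142, 0.0, 0.122]
wrist_force: [-0.3, 0.6, 0.7]
finger_gap: 40.0
```

arm_command:
  rows: [0, 0.5, -4, 0, 40, 0, 0, -3, 0, 40, 0, 0, -2, 0, 40]

```text
clock: 7.3
eef_pos: [496.6, 120.9, 136.0]
eef_rot: [3.14, -0.003, 0.122]
wrist_force: [-4.9, -7.0, 19.3]
finger_gap: 39.9
```

arm_command:
  rows: [0, -0.5, -2, 0, 40, 0, -0.5, -2, 0, 40]

```text
clock: 7.55
eef_pos: [496.9, 119.8, 132.3]
eef_rot: [3.14, -0.004, 0.122]
wrist_force: [-1.3, -6.6, 17.3]
finger_gap: 40.2
```

arm_command:
  rows: [0, 0, -2, 0, 40, 0, 0, -2, 0, 40]

```text
clock: 7.8
eef_pos: [497.1, 119.6, 128.3]
eef_rot: [3.14, -0.004, 0.122]
wrist_force: [0.5, -6.8, 15.8]
finger_gap: 40.0
```

arm_command:
  rows: [0, 0.5, -2, 0, 40, 0, 0.5, -2, 0, 40]

```text
clock: 8.05
eef_pos: [497.1, 120.2, 123.9]
eef_rot: [3.139, -0.004, 0.122]
wrist_force: [2.4, -13.6, 9.8]
finger_gap: 40.0
```

arm_command:
  rows: [0, -1, -4, 0, 38, 0, -2, -4, 0, 36, 0, -2, 0, 0, 26, 0, 0, 0, 0, 26, 0, 0, 0, 0, 26]

```text
clock: 8.68
eef_pos: [496.2, 115.8, 114.4]
eef_rot: [3.141, -0.001, 0.122]
wrist_force: [4.0, -5.4, -2.1]
finger_gap: 30.4
```

arm_command:
  rows: [0, 0, 0, 0, 26]

```text
clock: 8.8
eef_pos: [496.2, 115.8, 114.4]
eef_rot: [3.141, -0.001, 0.122]
wrist_force: [5.2, -5.9, -2.3]
finger_gap: 30.5
```

arm_command:
  rows: [0, 0, 0, 0, 40, 0, 0, 10, 0, 40, 0, 0, 26, 0, 40, -0.5, 7.5, 0, 0, 40, 0, 0, -5, 0, 40]

```text
clock: 9.43
eef_pos: [495.1, 124.4, 145.1]
eef_rot: [-3.141, -0.0, 0.123]
wrist_force: [0.6, 1.0, 0.0]
finger_gap: 40.1
```

arm_command:
  rows: [0, 0, -3, 0, 40, 0, -0.5, -2, 0, 40, 0, -1, -2, 0, 40]

```text
clock: 9.8
eef_pos: [495.3, 122.1, 139.1]
eef_rot: [3.141, -0.0, 0.122]
wrist_force: [-6.2, -3.2, 19.2]
finger_gap: 40.1
```

arm_command:
  rows: [0, -1, -2, 0, 40, 0, -0.5, -2, 0, 40, 0, -0.5, -2, 0, 40]

```text
clock: 10.18
eef_pos: [495.8, 119.7, 133.1]
eef_rot: [3.14, -0.001, 0.122]
wrist_force: [-1.5, -5.0, 16.1]
finger_gap: 40.1
```

arm_command:
  rows: [0, 0, -2, 0, 40, 0, 0, -2, 0, 40]

```text
clock: 10.42
eef_pos: [496.0, 119.4, 129.0]
eef_rot: [3.14, -0.002, 0.122]
wrist_force: [-0.5, -7.8, 15.3]
finger_gap: 40.1
```

arm_command:
  rows: [0, 0.5, -2, 0, 40, 0, 0.5, -2, 0, 40]

```text
clock: 10.68
eef_pos: [496.0, 120.2, 124.9]
eef_rot: [3.139, -0.002, 0.122]
wrist_force: [0.5, -9.9, 13.9]
finger_gap: 39.8
```

arm_command:
  rows: [0, -1, -4, 0, 38, 0, -2, -4, 0, 36, 0, -1, 0, 0, 26, 0, 0, 0, 0, 26, 0, 0, 0, 0, 26]

```text
clock: 11.3
eef_pos: [495.2, 115.7, 115.3]
eef_rot: [3.139, 0.001, 0.122]
wrist_force: [4.7, -12.3, -4.1]
finger_gap: 30.5
```

arm_command:
  rows: [0, 0, 0, 0, 26]

```text
clock: 11.42
eef_pos: [495.2, 115.7, 115.3]
eef_rot: [3.139, 0.001, 0.122]
wrist_force: [4.8, -13.4, -5.4]
finger_gap: 30.2
```

Both 60° turns are done and squeezed flat, so the angle should be 2.09. I'm backing off to look at the face gaps.

arm_command:
  rows: [0, 0, 0, 0, 40, 0, 0, 15, 0, 40, 0, 0, 50, 0, 40, 0, 0, 50, 0, 40, -40, -4, 0, 0, 40]

```text
clock: 12.05
eef_pos: [456.9, 113.8, 235.6]
eef_rot: [-3.141, -0.007, 0.122]
wrist_force: [0.2, 0.7, -0.8]
finger_gap: 39.9
```

arm_command:
  rows: [-40, -5, 0, 0, 60, 0, 0, 0, 0, 60]

```text
clock: 12.3
eef_pos: [413.9, 108.4, 232.7]
eef_rot: [-3.141, -0.002, 0.123]
wrist_force: [0.7, -0.0, -0.1]
finger_gap: 56.3
```

```bash
cat > look.py <<'E'
from gap import *
import sys
def look(name):
    c=cam('wrist',name+'.png'); P=pts(c); np.savez(name+'.npz',P=P,**c)
    st=manip.read_state(); print(st['clock'],st['eef_pos'],st['wrist_force'])
    S=sh(P);x,y,z=np.moveaxis(S,-1,0); im=c['image'].astype(int)
    m=(im[...,2]>100)&(im[...,1]<70)&(z>140)&(x>20)&(x<90); print('cap',[(a[m].min(),a[m].max()) for a in(x,y,z)] if m.any() else 0)
    for r in edges(c,range(440,561,15)): print([round(float(q),1) if q!='near' else q for q in r])
    q=S[(abs(y)<12)&(abs(x+85)<25)&(z>105)&(z<145)]; pr=[]
    for a in np.arange(-104,-64,2):
        r=q[(q[:,0]>=a)&(q[:,0]<a+2),2]
        if len(r)>3: pr.append((float(a+1),round(float(np.median(r)),1)))
    print(pr)
if __name__=='__main__': look(sys.argv[1])
E
python3 look.py w4
```

```text
12.35 [415.1 108.5 232.7] [ 1.  -0.2  0.3]
cap [(np.float64(34.442607617615884), np.float64(70.35448237449911)), (np.float64(-16.737418238938176), np.float64(17.611653407611318)), (np.float64(175.44857277154057), np.float64(180.46427165971664))]
[440.0, 13.0, 38.5, 43.4, 'near', 2.0, -33.8, -36.2]
[455.0, 13.0, 38.5, 43.4, 'near', 8.0, -33.0, -40.3]
[470.0, 13.0, 38.6, 43.4, 'near', 8.0, -33.0, -40.3]
[485.0, 12.0, 38.6, 42.7, 'near', 7.0, -33.0, -39.5]
[500.0, 13.0, 38.6, 43.4, 'near', 8.0, -33.0, -40.3]
[515.0, 12.0, 38.6, 42.7, 'near', 8.0, -33.0, -40.3]
[530.0, 13.0, 38.6, 43.4, 'near', 7.0, -33.8, -40.3]
[545.0, 13.0, 38.6, 43.4, 'near', 6.0, -34.6, -40.3]
[560.0, 8.0, 41.8, 42.7]
[(-101.0, 126.8), (-99.0, 128.5), (-97.0, 129.9), (-95.0, 131.5), (-93.0, 133.0), (-91.0, 134.7), (-89.0, 136.3), (-87.0, 136.6), (-85.0, 135.8), (-83.0, 135.0), (-81.0, 134.1), (-79.0, 133.5), (-77.0, 132.6), (-75.0, 131.9), (-73.0, 131.0), (-71.0, 122.8)]
```

View pics/w4.png

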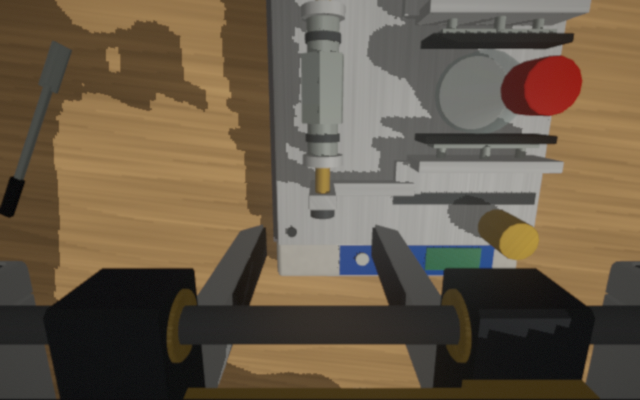

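The view shows the far strip's lower edge at row 48 and the near strip's upper edge at row 134. The flask base sits between them at about (478,92), not yet touched on either side. The profile gives about 1.95 rad, so lifting let the sleeve slip back about 8°. The remaining gap puts contact near 2.1. Next I'll push in small steps and work out the torque from the wrist force.

arm_command:
  rows: [40, 8, 0, 0, 40, 40, 8, -28, 0, 40, 0, 0, -30, 0, 40, 0, 0, -25, 0, 40, 0, 0, 0, 0, 40]

```text
clock: 12.98
eef_pos: [495.2, 124.3, 147.1]
eef_rot: [3.142, 0.003, 0.122]
wrist_force: [0.9, 0.3, 0.8]
finger_gap: 40.1
```

arm_command:
  rows: [0, 0, -4, 0, 40, 0, 0, 0, 0, 40]

```text
clock: 13.22
eef_pos: [495.7, 124.4, 145.2]
eef_rot: [-3.141, -0.001, 0.122]
wrist_force: [-0.3, -0.3, 0.3]
finger_gap: 40.3
```

arm_command:
  rows: [0, 0, -2, 0, 40]

```text
clock: 13.35
eef_pos: [495.6, 124.4, 143.2]
eef_rot: [-3.141, -0.001, 0.122]
wrist_force: [0.4, 0.2, 0.0]
finger_gap: 39.8
```

arm_command:
  rows: [0, 0, -1.5, 0, 40]

```text
clock: 13.48
eef_pos: [495.8, 124.5, 142.1]
eef_rot: [-3.141, -0.002, 0.122]
wrist_force: [-5.3, 0.0, 18.3]
finger_gap: 40.1
```

arm_command:
  rows: [0, -0.5, -1.5, 0, 40]

```text
clock: 13.6
eef_pos: [495.9, 124.0, 141.4]
eef_rot: [-3.141, -0.003, 0.122]
wrist_force: [-7.7, -0.9, 21.1]
finger_gap: 40.2
```

arm_command:
  rows: [0, -0.5, -1, 0, 40]

```text
clock: 13.72
eef_pos: [496.0, 123.3, 140.6]
eef_rot: [3.141, -0.003, 0.122]
wrist_force: [-6.8, -2.2, 20.4]
finger_gap: 39.9
```

arm_command:
  rows: [0, -0.7, -1, 0, 40]

```text
clock: 13.85
eef_pos: [496.0, 122.6, 139.6]
eef_rot: [3.141, -0.003, 0.122]
wrist_force: [-5.8, -1.6, 19.5]
finger_gap: 40.1
```

arm_command:
  rows: [0, -0.7, -1, 0, 40]

```text
clock: 13.98
eef_pos: [496.1, 122.0, 138.6]
eef_rot: [3.142, -0.003, 0.122]
wrist_force: [-5.0, 0.5, 18.0]
finger_gap: 39.9
```

arm_command:
  rows: [0, -0.6, -1, 0, 40]

```text
clock: 14.1
eef_pos: [496.3, 121.4, 137.7]
eef_rot: [3.141, -0.004, 0.122]
wrist_force: [-2.1, -2.2, 19.0]
finger_gap: 40.1
```

arm_command:
  rows: [0, -0.5, -1, 0, 40]

```text
clock: 14.22
eef_pos: [496.5, 120.8, 136.8]
eef_rot: [3.141, -0.004, 0.122]
wrist_force: [-2.0, -0.3, 20.0]
finger_gap: 40.0
```

Torque is rising: 0.247 to 0.262, then 0.265, then 0.305 Nm. Contact has started, and I'll go on in small steps to about 0.40 Nm.

arm_command:
  rows: [0, -0.4, -1, 0, 40]

```text
clock: 14.35
eef_pos: [496.7, 120.3, 135.9]
eef_rot: [3.141, -0.005, 0.122]
wrist_force: [-1.9, -1.4, 20.5]
finger_gap: 39.7
```

arm_command:
  rows: [0, -0.3, -1, 0, 40]

```text
clock: 14.48
eef_pos: [496.7, 120.1, 135.0]
eef_rot: [3.141, -0.005, 0.122]
wrist_force: [-2.3, -1.5, 21.2]
finger_gap: 40.2
```

arm_command:
  rows: [0, -0.2, -1, 0, 40]

```text
clock: 14.6
eef_pos: [496.8, 119.8, 134.1]
eef_rot: [3.141, -0.005, 0.122]
wrist_force: [-2.3, -3.8, 22.2]
finger_gap: 40.0
```

arm_command:
  rows: [0, -0.1, -1, 0, 40]

```text
clock: 14.72
eef_pos: [496.9, 119.6, 133.2]
eef_rot: [3.141, -0.005, 0.122]
wrist_force: [-3.0, -3.7, 22.1]
finger_gap: 40.3
```

arm_command:
  rows: [0, 0, -1, 0, 40]

```text
clock: 14.85
eef_pos: [496.9, 119.5, 132.3]
eef_rot: [3.141, -0.005, 0.122]
wrist_force: [-3.0, -4.2, 24.8]
finger_gap: 40.2
```

arm_command:
  rows: [0, 0.1, -0.5, 0, 40, 0, 0, 0, 0, 40]

```text
clock: 15.1
eef_pos: [496.9, 119.5, 131.8]
eef_rot: [3.14, -0.005, 0.122]
wrist_force: [-2.5, -6.1, 23.7]
finger_gap: 39.7
```

Torque is about 0.40 Nm against a 0.25 baseline, so the clamp force is roughly 18 N. I'm backing off along the face normal so the sleeve isn't dragged back, then taking a look.

arm_command:
  rows: [0.4, -3, 1.7, 0, 44, 0, 0, 10, 0, 50, 0, 0, 45, 0, 50, 0, 0, 45, 0, 60, -40, -4, 0, 0, 60]

```text
clock: 15.72
eef_pos: [457.1, 113.1, 233.9]
eef_rot: [-3.141, -0.006, 0.122]
wrist_force: [0.4, 0.0, -0.4]
finger_gap: 59.6
```

arm_command:
  rows: [-40, -5, 0, 0, 60, 0, 0, 0, 0, 60]

```text
clock: 15.98
eef_pos: [414.3, 107.9, 231.5]
eef_rot: [-3.141, -0.001, 0.123]
wrist_force: [0.7, -0.7, -0.3]
finger_gap: 60.2
```

```bash
python3 look.py w5; python3 - <<'E'
from gap import *
# bar metal vs face: y profile of bar tops (z>107.5) compared between looks
for n in('w3','w4','w5'):
    c=dict(np.load(n+'.npz'));S=sh(c['P']);x,y,z=np.moveaxis(S,-1,0)
    t=(x>10)&(x<95)&(y<-30)&(y>-80)&(abs(z-110)<2.5); u=(x>10)&(x<95)&(y>30)&(y<80)&(abs(z-110)<2.5)
    print(n,'near bar',np.percentile(y[t],[5,50,95]),'far',np.percentile(y[u],[5,50,95]))
E
```

```text
16.025 [415.5 108.  231.5] [0.7 0.2 1. ]
cap [(np.float64(34.44753268384069), np.float64(70.08251341404582)), (np.float64(-15.832280017704313), np.float64(18.677668284463874)), (np.float64(174.8545091440246), np.float64(180.17549250279072))]
[440.0, 14.0, 37.0, 42.7]
[455.0, 14.0, 37.0, 42.7, 'near', 7.0, -31.8, -38.3]
[470.0, 14.0, 37.0, 42.7, 'near', 7.0, -31.8, -38.3]
[485.0, 12.0, 38.6, 42.7, 'near', 5.0, -32.6, -37.5]
[500.0, 13.0, 37.8, 42.7, 'near', 3.0, -31.8, -35.1]
[515.0, 12.0, 37.8, 42.0, 'near', 4.0, -31.8, -35.9]
[530.0, 13.0, 37.0, 42.0, 'near', 6.0, -32.6, -38.3]
[545.0, 12.0, 37.8, 42.0, 'near', 5.0, -33.4, -38.3]
[560.0, 9.0, 40.2, 42.0]
[(-103.0, 119.8), (-101.0, 122.7), (-99.0, 126.7), (-97.0, 130.6), (-95.0, 134.2), (-93.0, 134.5), (-91.0, 134.6), (-89.0, 134.9), (-87.0, 134.8), (-85.0, 134.8), (-83.0, 134.9), (-81.0, 135.1), (-79.0, 135.1), (-77.0, 134.2), (-75.0, 131.2), (-73.0, 127.8), (-71.0, 124.6), (-69.0, 121.7)]
w3 near bar [-70.8 -66.1 -61.8] far [64.  65.  66.2]
w4 near bar [-64.2 -59.7 -55.1] far [57.5 61.4 65.5]
w5 near bar [-62.2 -57.2 -52.5] far [55.1 59.4 64. ]
```

View pics/w5.png

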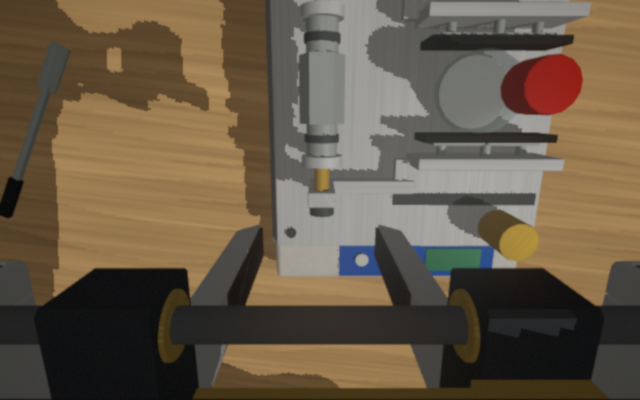

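The view shows both strips touching the flask base (rows 48 and 133), with the flask upright and the bystanders in view unmoved. The sleeve's top face is level, which gives about 2.60 rad.

From torque, angle and bar travel, the clamping force comes to about 18–22 N, inside the 10–30 N range. I'm handing in.

```bash
python3 -c "
from cell import manip
s=manip.read_state(); print(s['clock'],s['wrist_force']); print(manip.sign_off())"
```

```text
16.025 [0.69241791 0.19273562 1.02046036]
the job is handed in; nothing more can be done
None
```

The flask is standing upright between the two clamp bars and is clamped, and I handed the job in at 16 s of the 72 s allowed. I picked it up by its cap, set it down by touch and let go. Then I turned the sleeve in three pushes with one fingertip, squeezing the flats level after the first two.

- **Turning resistance:** it rose from about 0.25 Nm to about 0.40 Nm. That is a clamping force of about 18 N; angle and bar travel give 18–22 N. The target was 10–30 N.
- **Final sleeve angle:** about 2.60 rad by depth profile, against 2.63 rad from the fingertip position.
- **Last look:** both rubber faces touched the flask base, the flask was upright, and the gripper was clear of everything. The weight and spatula, the only bystanders in that view, looked unmoved; I did not re-check the others.

Three readings disagreed:
- **Slip after the second turn:** the sleeve came back about 8° when I lifted off. I saw this in the depth profile and the last push made up for it.
- **Face gap:** the last camera measurement gave about 69.5 mm, where the base is 70 mm; that is within the calibration error.
- **Contact angle:** the images predicted 2.1–2.15 rad, but the resistance put it at about 2.25–2.3 rad. I relied on the resistance.

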